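# Put three keyed reference parts back on their own stands

### The arm

A 6-joint arm with a two-finger parallel gripper is mounted at the origin on the work surface. World frame = base frame: x ahead of the robot, y to its left, z up, the work surface at z = 0. Lengths are in m, angles in degrees, forces in N, time in s.
With the tool pointing down it reaches from about 0.3 to 0.75 m from the base axis. Payload 8.5 kg.
Tool frame: the origin (TCP) lies at the very end of the fingers, on their centre line; the grasp point (between the pads) lies 19 mm behind it (env.hold_point_z is the distance from the TCP to the grasp point, in m); z points along the fingers, y is the line along which they close (so a half turn about z gives the same grasp; the last joint's range is limited). The gripper opens to 85 mm and grips with 20 to 120 N. Pads are 22 mm wide; open, the fingers measure 114 mm over their backs; the gripper's body (76 mm by 85 mm) begins 54 mm behind the grasp point. The pads swing forward as they close: fully open they stand 13 mm farther back than shut.
Start: joints at [-78.512, 21.807, 74.336, -0, 83.858, -12.336], TCP at [0.222, -0.503, 0.231] pointing down, gripper open.
Joint ranges: [-178.18, 178.18], [-50.72, 133.34], [12.68, 142.11], [-81.47, 261.47], [9.98, 163.14], [-165.26, 165.26]. Speed limits (degrees/s): [136.94, 136.94, 180, 180, 180, 180].

### API

Orientations are given as a 3x3 rotation matrix whose columns are the frame's x, y, z axes.
In Python, from rig import env, optics gives the robot as it stands.
- The arm moves only by the shell command python3 -m jog 'ROWS' [OPENING] [FORCE]. ROWS is JSON, a list of rows, each an object with "linear": the shift along the tool's x, y, z in units of 40 mm (1.0 is 40 mm), a list of three; "roll": the turn about the tool's z in units of 5 degrees (1.0 is 5 degrees). A call has 1 to 12 rows; each row shifts and turns the commanded pose from where the row before left it, along the tool's axes as they then stand; what a row does not reach is not made up. A row lasts 1/12 s, in which the tool goes at most 41.7 mm and 7.16 degrees, less where a joint would pass 70% of its speed; a pose out of reach is approached as far as the arm can. A call is refused whole if a number of a shift passes 1 or a number of a turn 1, either way. A call with a gripper value outside its range is refused whole. OPENING is the opening, from -1 (shut) to 1 (fully open), set as the call begins (- or left out, the last holds). The fingers move at their own pace and stop on an object; FORCE is the grip in N (left out, the last holds). Time passes only in rows, so rows that do not move let the fingers close. It gives the time, the measured TCP pose, the force, the opening and the grip force at its end, in the units of the state.
- env.observe(): the state, without advancing time (a new reading comes with each control period).
- optics.get_image(name): name is "scene" or "top" or "wrist"; returns the picture (480x640x3 uint8, red, green, blue); there is no depth.
- optics.calibration(name): a dict with "fov_y" (degrees; the focal length in pixels is half the picture's height over the tangent of half this angle, whatever the lens; pixels are square), "cx", "cy" (the principal point, pixels), "D" ([k1, k2, p1, p2, k3] as OpenCV has them; the pictures are not rectified), "T" (4x4, takes a point from camera to world coordinates). Camera axes: x right, y down, z forward; pixel columns grow to the right and rows downward; lengths in m; the calibration is good to about 2 mm. A picture is of the moment at which its call begins: read the wrist's pose just before it. calibration takes no time and is no camera call; for the wrist camera it gives the pose at the moment of the call.
- env.close_job(): hands the job in; it is judged then, once.
The state is a dict: "time_s": time; "q": joint angles; "qvel": joint speeds; "joint_efforts": joint torques, N m; "position": TCP position; "tool_rot": TCP orientation; "ft_force": force on the tool from outside, world axes, zero at the start; "wrist_torque": the same for the moment, N m; "grip_width": finger opening in m; "gripper_force": force on a finger pad.
Only numpy, scipy, OpenCV 4.12 (cv2) and the standard library are available. Lean on these libraries where they do the work, as an engineer would, in place of code of your own. Each camera call takes 0.05 s, during which the arm holds its last target. There are 200 camera calls.

### The job

At the microscope bench the three steel reference parts are each sitting on another's stand: swap them round so that the gear is on the stand with the widest foot, the pulley on the middle one and the plain spacer on the narrowest. Set one part down upright on the empty rubber pad to free a post; turn each part until the flat in its bore meets the flat of the post, and let it down until it sits fully home on the stand. Leave the jar, the tweezers and the loupe where they lie.

Things in the scene. Friction and masses are not known exactly. Their poses are not given: they have to be found in the camera images.
- gear: Widest part: loose steel spur gear, 76 mm over its teeth, 16 mm thick; grip the round boss on top, 36 mm in diameter, up to 38 mm above the underside. D bore through its axis, 23 mm, flat 5.8 mm from the axis on the part's +x side: drops over a post only if both flats face the same way within 20 degrees and 1.5 mm. Origin: centre of underside, z up. Starts on the narrow stand.
- pulley: Middle part: loose steel belt pulley, flanges 58 mm in diameter, 20 mm tall; grip the round boss on top, 34 mm in diameter, up to 40 mm above the underside. D bore through its axis, 23 mm, flat 5.8 mm from the axis on the part's +x side: drops over a post only if both flats face the same way within 20 degrees and 1.5 mm. Origin: centre of underside, z up. Starts on the wide stand.
- spacer: Narrowest part: loose plain steel spacer, a round collar 42 mm in diameter, 34 mm tall. D bore through its axis, 23 mm, flat 5.8 mm from the axis on the part's +x side: drops over a post only if both flats face the same way within 20 degrees and 1.5 mm. Origin: centre of underside, z up. Starts on the middle stand. All three parts: 0.2 to 0.6 kg.
- stand_wide: Dark steel stand with the widest round foot, 134 mm in diameter. Fixed. Foot 12 mm thick, shoulder 34 mm across with its top (the seat) at z = 18 mm, bright D post 20 mm in diameter with a flat 4.4 mm from its axis on the stand's +x side; post tip at z = 68 mm, top 10 mm tapered to half. Origin: on the post axis at bench height, z up.
- stand_middle: Dark steel stand with the middle round foot, 110 mm in diameter. Fixed. Foot 12 mm thick, shoulder 34 mm across with its top (the seat) at z = 18 mm, bright D post 20 mm in diameter with a flat 4.4 mm from its axis on the stand's +x side; post tip at z = 68 mm, top 10 mm tapered to half. Origin: on the post axis at bench height, z up.
- stand_narrow: Dark steel stand with the narrowest round foot, 88 mm in diameter. Fixed. Foot 12 mm thick, shoulder 34 mm across with its top (the seat) at z = 18 mm, bright D post 20 mm in diameter with a flat 4.4 mm from its axis on the stand's +x side; post tip at z = 68 mm, top 10 mm tapered to half. Origin: on the post axis at bench height, z up.
- pad: The empty black rubber pad, 130 x 130 mm, 4 mm thick, fixed to the bench: the free spot. Origin: centre of its underside, at bench height (its top is 4 mm higher).
- jar: Bystander: small clear plastic jar with a dark lid, 52 mm in diameter, 42 mm tall, loose. Origin: centre of its underside.
- tweezers: Bystander: steel tweezers lying flat, 110 mm long, 8 mm wide, 6 mm high, loose. Origin: middle of its length, at bench height; x along its length.
- loupe: Bystander: folded pocket loupe lying flat, black eyepiece 36 mm in diameter with a steel cover beside it, 68 mm long in all, 16 mm high, loose. Origin: centre of the eyepiece's underside; the cover lies to its own +x.
Mind the look-alikes: they are no part of the job. Several things have the shape of the pad; the one meant has the colours described above.

How it is judged (in metres and radians):
On the way:
1. one of the three parts has been set down upright on the rubber pad and let go (((horizontal distance between gear and pad below 0.055 m and z of gear in the frame of pad below 0.01 m and angle between gear's own z axis and vertical below 0.15 rad and linear speed of gear below 0.02 m/s and contact force between gear and the fingers below 0.5 N) or (horizontal distance between pulley and pad below 0.055 m and z of pulley in the frame of pad below 0.01 m and angle between pulley's own z axis and vertical below 0.15 rad and linear speed of pulley below 0.02 m/s and contact force between pulley and the fingers below 0.5 N) or (horizontal distance between spacer and pad below 0.055 m and z of spacer in the frame of pad below 0.01 m and angle between spacer's own z axis and vertical below 0.15 rad and linear speed of spacer below 0.02 m/s and contact force between spacer and the fingers below 0.5 N))), for 0.2 s.
At the end, for the whole second after the job is handed in: The gear is on the wide stand, the pulley on the middle stand and the spacer on the narrow stand, each upright and fully home (within 4 mm of the seat height and 6 mm of the post axis), released and at rest (horizontal distance between gear and stand_wide below 0.006 m and z of gear in the frame of stand_wide between 0.014 and 0.022 m and angle between each of gear, pulley, spacer's own z axis and vertical below 0.12 rad and linear speed of each of gear, pulley, spacer below 0.02 m/s and angular speed of each of gear, pulley, spacer below 0.2 rad/s and horizontal distance between pulley and stand_middle below 0.006 m and z of pulley in the frame of stand_middle between 0.014 and 0.022 m and horizontal distance between spacer and stand_narrow below 0.006 m and z of spacer in the frame of stand_narrow between 0.014 and 0.022 m); the robot touches nothing.
It fails at once if the jar is pushed or carried more than 30 mm from where it lay (distance of jar from where it was at the start of the episode above 0.03 m).
It fails at once if the tweezers is pushed or carried more than 30 mm from where it lay (distance of tweezers from where it was at the start of the episode above 0.03 m).
It fails at once if the loupe is pushed or carried more than 30 mm from where it lay (distance of loupe from where it was at the start of the episode above 0.03 m).
It also fails if it takes over 104 s, if anything falls off the work surface, if the arm or the gripper's body presses on something with over 40 N, if the wrist force passes 120 N, or if a joint passes its speed limit or range.

## Working session

There is one attempt and no reset: what is moved stays moved. The work goes in short steps, Python scripts to look and compute and a shell command to move; the robot and the scene stay as the last step left them, time stands still between calls to the robot, and variables do not carry over. Pictures are saved under pics/ and viewed, at most 14 in all, crops included, and the job is handed in when it is done.

```bash
mkdir -p pics; ls; python3 - <<'E'
from rig import env, optics
import cv2
s=env.observe();print(s)
for n in ("scene","top","wrist"):
    im=optics.get_image(n);cv2.imwrite(f"pics/{n}0.png",im[:,:,::-1])
    c=optics.calibration(n);print(n,c)
E
```

```text
pics
{'time_s': 0.0, 'q': array([-7.85119823e+01,  2.18411172e+01,  7.43869693e+01,  6.69008152e-04,
        8.38574772e+01, -1.23375998e+01]), 'qvel': array([-0.03752811,  0.06780366, -0.00671963, -0.02881659, -0.03350983,
        0.09423909]), 'joint_efforts': array([ 1.13305225e-03, -4.48459840e+01, -2.31279284e+01, -1.42255208e-04,
        4.79980343e-03,  2.61585058e-06]), 'position': array([ 0.22209759, -0.50283025,  0.23069755]), 'tool_rot': array([[ 9.14779703e-01,  4.03952985e-01, -2.86046519e-04],
       [ 4.03952951e-01, -9.14778588e-01,  1.46576087e-03],
       [ 3.30429246e-04, -1.45639762e-03, -9.99998885e-01]]), 'ft_force': array([-0.14126273, -0.29905799,  0.22372967]), 'wrist_torque': array([-0.01417331, -0.06133678,  0.00888469]), 'gripper_force': 0.0, 'grip_width': 0.08569643775156222}
scene {'fov_y': 54.80244722558956, 'cx': 317.78933955453425, 'cy': 242.53129361578127, 'D': array([0.03792214, 0.        , 0.        , 0.        , 0.        ]), 'T': array([[ 0.84172782,  0.45143643, -0.2961409 ,  0.84884189],
       [ 0.53979114, -0.71478162,  0.44464902, -0.3189864
[... 255 characters left out ...]
     ,  0.       ,  0.       ]), 'T': array([[ 0.02534857, -0.98231015,  0.18553767,  0.29477956],
       [-0.99952637, -0.02814404, -0.01244823,  0.09634227],
       [ 0.0174498 , -0.18513425, -0.9825583 ,  1.48253508],
       [ 0.        ,  0.        ,  0.        ,  1.        ]])}
wrist {'fov_y': 58.08468028316418, 'cx': 325.49259171121884, 'cy': 243.09009880357655, 'D': array([-0.08666485,  0.        ,  0.        ,  0.        ,  0.        ]), 'T': array([[ 0.40298521, -0.87725866, -0.26080677,  0.28870442],
       [-0.91520555, -0.38668462, -0.11346282, -0.47365474],
       [-0.00131373,  0.28441564, -0.95870017,  0.37379432],
       [ 0.        ,  0.        ,  0.        ,  1.        ]])}
```

View pics/top0.png

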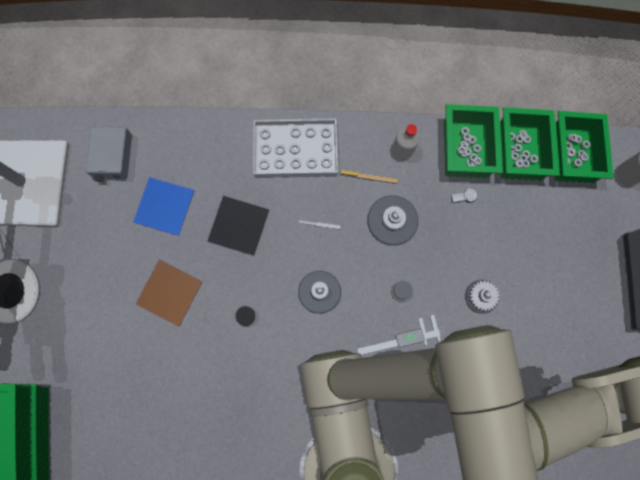

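View pics/scene0.png

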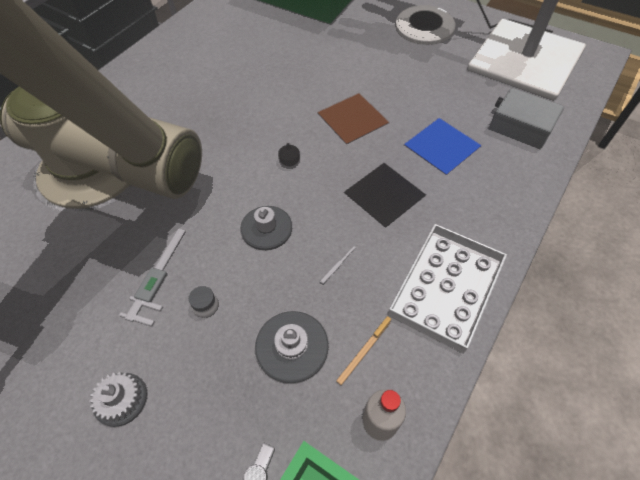

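Look-alikes in the top view: for the pad there is black (238,225), blue (164,206) and brown (168,292). The black one matches the description. The stands are wide (392,220) with the pulley, middle (320,291) with the spacer and narrow (484,296) with the gear. The jar is (402,291) or (245,316), the tweezers (320,224) and the loupe (464,196); all of these stay where they are.

```bash
cat > h.py <<'E'
from rig import env, optics
import cv2, numpy as np
def snap(n,f=None):
    c=optics.calibration(n); im=optics.get_image(n)[:,:,::-1].copy()
    if f: cv2.imwrite('pics/'+f,im)
    return im,c
def K(c):
    f=240/np.tan(np.radians(c['fov_y']/2)); return np.array([[f,0,c['cx']],[0,f,c['cy']],[0,0,1]])
def ray(c,px,z):
    p=cv2.undistortPoints(np.array(px,float).reshape(-1,1,2),K(c),c['D']).reshape(-1,2)
    d=np.c_[p,np.ones(len(p))]@c['T'][:3,:3].T; o=c['T'][:3,3]
    return (o+d*((z-o[2])/d[:,2])[:,None])[:,:2]
def proj(c,X):
    T=np.linalg.inv(c['T']); return cv2.projectPoints(np.array(X,float).reshape(-1,1,3),cv2.Rodrigues(T[:3,:3])[0],T[:3,3],K(c),c['D'])[0].reshape(-1,2)
def circ(P):
    A=np.c_[2*P,np.ones(len(P))]; s=np.linalg.lstsq(A,(P**2).sum(1),rcond=None)[0]
    return s[:2],np.sqrt(s[2]+s[:2]@s[:2])
def rcirc(P,n=6,t=.002):
    for _ in range(n):
        o,r=circ(P); e=np.abs(np.linalg.norm(P-o,axis=1)-r); P=P[e<max(t,np.percentile(e,75))] if _<n-1 else P
    return o,r,len(P)
E
python3 - <<'E'
from h import *
for n,seeds in (('top',dict(wide=(375,210),mid=(308,300),nar=(484,296),pad=(238,225))),('scene',dict(wide=(280,368),mid=(265,240),nar=(120,420),pad=(385,195)))):
    im,c=snap(n); hsv=cv2.cvtColor(im,cv2.COLOR_BGR2HSV)
    for k,(u,v) in seeds.items():
        v0=int(hsv[v,u,2]); m=cv2.inRange(hsv[:,:,2],0,84); 
        if k=='pad': m=cv2.inRange(hsv[:,:,2],0,50)
        w=np.zeros_like(m); cv2.circle(w,(u,v),70,255,-1); m&=w
        cs=cv2.findContours(m,cv2.RETR_EXTERNAL,cv2.CHAIN_APPROX_NONE)[0]
        ct=min(cs,key=lambda q:-cv2.pointPolygonTest(q,(u,v),True))
        if k=='pad':
            P=ray(c,ct,.004); print(n,k,v0,cv2.minAreaRect((P*1000).astype(np.float32)))
        else:
            print(n,k,v0,rcirc(ray(c,ct,.012)))
a=cv2.imread('pics/top0.png'); cv2.imwrite('pics/crop.png',np.vstack([cv2.resize(a[150:330,200:520],(800,450),interpolation=3)]))
E
```

```text
top wide 107 (array([ 0.19320412, -0.02339026]), np.float64(0.43786482971470725), 1)
top mid 113 (array([0.426312  , 0.09958985]), np.float64(0.004014951858640109), 4)
top nar 116 (array([ 0.43417443, -0.31561672]), np.float64(0.02161221635399421), 26)Traceback (most recent call last):
  File "<stdin>", line 9, in <module>
ValueError: min() iterable argument is empty
```

```bash
python3 - <<'E'
from h import *
im,c=snap('top','top1.png')
for u,v in ((375,210),(308,300),(238,225),(440,250),(350,260),(402,291),(245,316)): print((u,v),im[v-1:v+2,u-1:u+2].mean((0,1)).astype(int), cv2.imread('pics/top0.png')[v,u])
a=im; cv2.imwrite('pics/crop.png',cv2.resize(a[150:330,200:520],(800,450),interpolation=3))
E
```

```text
(375, 210) [106  99  94] [107 100  95]
(308, 300) [112 104  99] [113 104 100]
(238, 225) [55 51 50] [55 51 51]
(440, 250) [130 122 121] [131 123 121]
(350, 260) [136 128 127] [136 128 127]
(402, 291) [111 103  98] [111 104  98]
(245, 316) [53 49 49] [52 48 49]
```

View pics/crop.png

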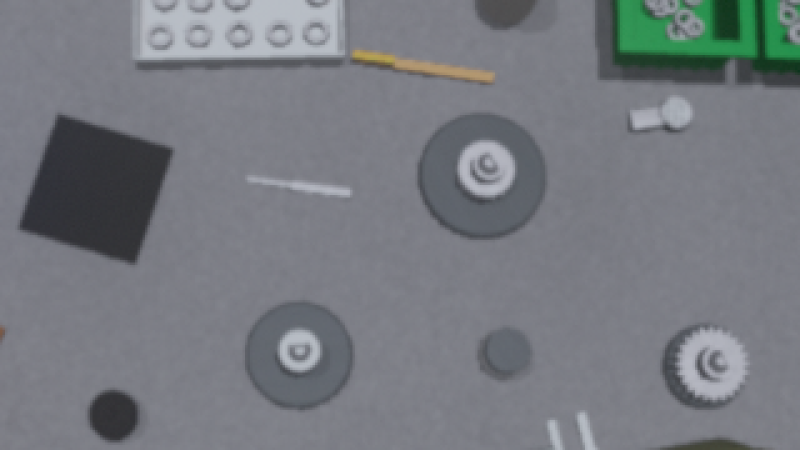

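The crop shows the black pad at (97,188), the wide stand with the pulley at (482,173), the middle stand with the spacer at (299,353) and the narrow stand with the gear at (708,365), in crop pixels. The jar is at (505,352), the tweezers at (300,185) and the loupe at (660,115). All of this matches the descriptions.

```bash
python3 - <<'E'
from h import *
for n,seeds in (('top',dict(wide=(375,210),mid=(308,300),nar=(484,310),pad=(238,225))),('scene',dict(wide=(270,358),mid=(255,235),nar=(120,420),pad=(385,195)))):
    im,c=snap(n); g=cv2.GaussianBlur(cv2.cvtColor(im,cv2.COLOR_BGR2GRAY),(3,3),0)
    for k,(u,v) in seeds.items():
        v0=int(g[v,u]); 
        w=np.zeros_like(g); cv2.circle(w,(u,v),60,255,-1)
        th=85 if k=='pad' else (114 if n=='top' else (v0+13))
        m=cv2.inRange(g,0,th)&w; lab=cv2.connectedComponents(m)[1]; 
        m=(lab==lab[v,u]).astype(np.uint8)
        ct=max(cv2.findContours(m,cv2.RETR_EXTERNAL,cv2.CHAIN_APPROX_NONE)[0],key=len)
        if k=='pad': print(n,k,v0,cv2.minAreaRect((ray(c,ct,.004)*1000).astype(np.float32)))
        else: print(n,k,v0,rcirc(ray(c,cv2.convexHull(ct),.010)))
E
```

```text
top wide 100 (array([ 0.63958834, -0.10093894]), np.float64(0.06940864569859917), 31)
top mid 104 (array([0.44668138, 0.08580502]), np.float64(0.05675740226033833), 25)
top nar 108 (array([ 0.44427981, -0.33289923]), np.float64(0.04563627430485747), 15)
top pad 52 ((616.0543823242188, 302.6963806152344), (128.86643981933594, 129.04685974121094), 74.45402526855469)
scene wide 95 (array([ 0.64335106, -0.10466108]), np.float64(0.0672167681546559), 42)
scene mid 83 (array([0.45206732, 0.08097692]), np.float64(0.0549949601797364), 29)
scene nar 80 (array([ 0.45147485, -0.33666911]), np.float64(0.04299074976103385), 19)
scene pad 52 ((617.8360595703125, 299.7864990234375), (130.20579528808594, 129.33729553222656), 74.68672943115234)
```

The foot diameters come out at 134–139, 110–113 and 86–91 mm, and the pad at 129 mm. These match the given sizes, and the two views agree to 3–5 mm. Next I line the tool up with the world axes and look at the narrow stand from close by.

```bash
python3 -m jog '[{"linear":[0,0,0],"roll":0.952},{"linear":[0,0,0],"roll":0.952},{"linear":[0,0,0],"roll":0.952},{"linear":[0,0,0],"roll":0.952},{"linear":[0,0,0],"roll":0.952},{"linear":[0.81,-0.6,0.18],"roll":0},{"linear":[0.81,-0.6,0.18],"roll":0},{"linear":[0.81,-0.6,0.18],"roll":0},{"linear":[0.81,-0.6,0.18],"roll":0},{"linear":[0.81,-0.6,0.18],"roll":0},{"linear":[0.81,-0.6,0.18],"roll":0},{"linear":[0.81,-0.6,0.18],"roll":0}]' 1 60; python3 -m jog '[{"linear":[0,0,0],"roll":0},{"linear":[0,0,0],"roll":0}]'; python3 - <<'E'
from h import *
s=env.observe();print(s['position'],s['tool_rot'][:,0])
im,c=snap('wrist','w_nar.png')
print(proj(c,[.449,-.335,.068]))
E
```

```text
time_s: 1.35
position: [0.4503, -0.3336, 0.1807]
tool_rot: [[1.0, 0.0, 0.0], [0.0, -1.0, -0.0], [0.0, 0.0, -1.0]]
ft_force: [-1.0, -0.6, 0.2]
grip_width: 0.0855
gripper_force: 0.0
time_s: 1.52
position: [0.45, -0.3336, 0.1804]
tool_rot: [[1.0, 0.004, -0.001], [0.004, -1.0, 0.001], [-0.001, -0.001, -1.0]]
ft_force: [-0.5, -0.4, -0.1]
grip_width: 0.0855
gripper_force: 0.0
[ 0.44999968 -0.33358164  0.18042567] [ 9.99991765e-01  4.00070632e-03 -6.81460472e-04]
[[328.43260689 239.69537284]]
```

View pics/w_nar.png

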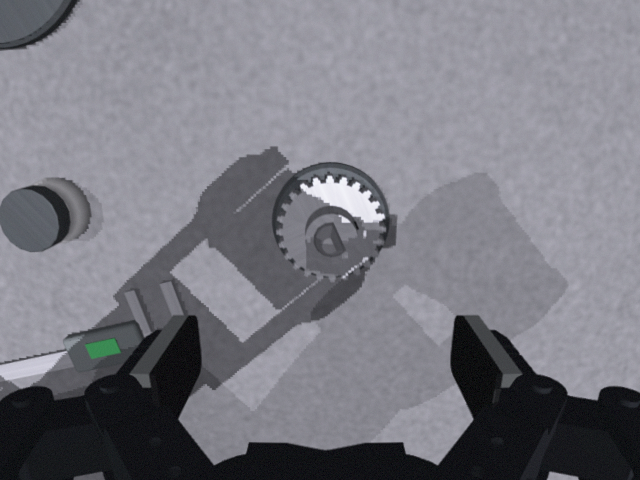

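The gear stand is centred at about (330,238). The post's D shape is visible but shadowed, so I'll zoom in later. I collect views of the other two stands first.

```bash
python3 -m jog '[{"linear":[0.6,-0.72,0],"roll":0},{"linear":[0.6,-0.72,0],"roll":0},{"linear":[0.6,-0.72,0],"roll":0},{"linear":[0.6,-0.72,0],"roll":0},{"linear":[0.6,-0.72,0],"roll":0},{"linear":[0.6,-0.72,0],"roll":0},{"linear":[0.6,-0.72,0],"roll":0},{"linear":[0.6,-0.72,0],"roll":0},{"linear":[0,0,0],"roll":0},{"linear":[0,0,0],"roll":0}]' ; python3 - <<'E'
from h import *
im,c=snap('wrist','w_wide.png'); np.save('c_wide.npy',c,allow_pickle=True); print(proj(c,[.642,-.103,.068]))
E
python3 -m jog '[{"linear":[-0.686,-0.664,0],"roll":0},{"linear":[-0.686,-0.664,0],"roll":0},{"linear":[-0.686,-0.664,0],"roll":0},{"linear":[-0.686,-0.664,0],"roll":0},{"linear":[-0.686,-0.664,0],"roll":0},{"linear":[-0.686,-0.664,0],"roll":0},{"linear":[-0.686,-0.664,0],"roll":0},{"linear":[0,0,0],"roll":0},{"linear":[0,0,0],"roll":0}]' ; python3 - <<'E'
from h import *
im,c=snap('wrist','w_mid.png'); np.save('c_mid.npy',c,allow_pickle=True); print(proj(c,[.45,.083,.068]))
def cr(f): 
    a=cv2.imread('pics/'+f)[180:300,268:388]; return cv2.resize(a,(400,400),interpolation=3)
a=np.hstack([cr('w_wide.png'),cr('w_mid.png')]); 
a=cv2.convertScaleAbs(a,alpha=1,beta=0); cv2.imwrite('pics/m1.png',a)
b=cv2.imread('pics/w_nar.png')[180:300,268:388]; cv2.imwrite('pics/m2.png',cv2.resize(cv2.convertScaleAbs(b,alpha=1.3),(480,480),interpolation=3))
E
```

```text
time_s: 2.4
position: [0.6411, -0.1048, 0.1808]
tool_rot: [[1.0, 0.001, 0.0], [0.001, -1.0, -0.0], [0.0, 0.0, -1.0]]
ft_force: [0.1, -0.5, 0.1]
grip_width: 0.0856
gripper_force: 0.0
[[323.0600212  236.60163506]]
time_s: 3.2
position: [0.4476, 0.0806, 0.1817]
tool_rot: [[1.0, -0.0, 0.001], [-0.0, -1.0, -0.0], [0.001, 0.0, -1.0]]
ft_force: [-0.5, -0.9, 0.2]
grip_width: 0.0856
gripper_force: 0.0
[[322.06225264 234.10362639]]
```

View pics/m1.png

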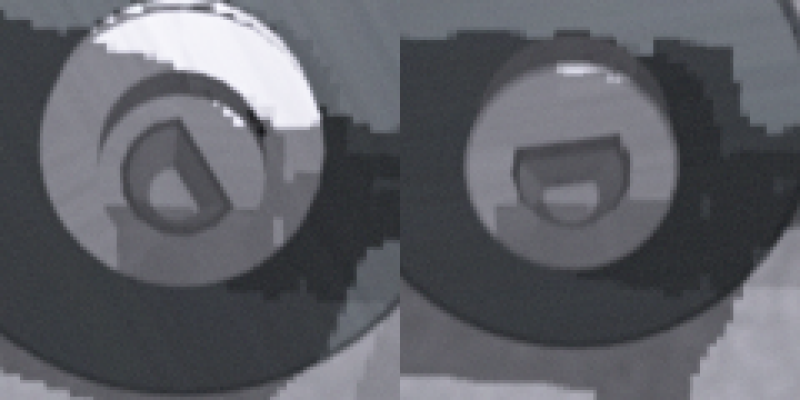

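View pics/m2.png

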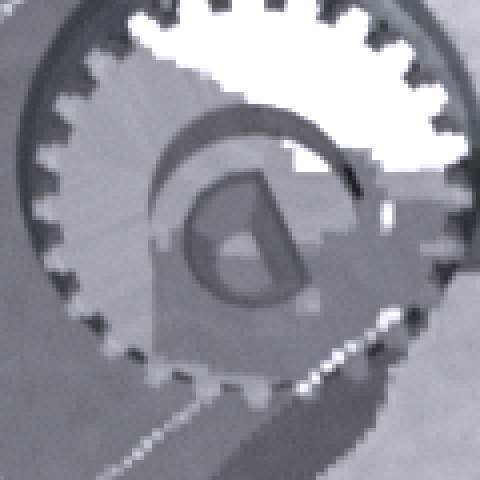

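Pixel positions in the crops:
- **Pulley:** bore flat runs (180,120)–(232,205), facing upper right.
- **Spacer:** flat runs (115,150)–(220,137), facing up.
- **Gear:** flat runs (262,170)–(310,278), facing right.

The D post tips inside are parallel to these flats.

```bash
cat >> h.py <<'E'
def yaw(c,a,b,z,ctr):
    A,B=ray(c,[a,b],z); d=B-A; n=np.array([d[1],-d[0]])/np.hypot(*d)
    if n@((A+B)/2-ctr)<0: n=-n
    return np.degrees(np.arctan2(n[1],n[0])), np.hypot(*d)*1000, n@((A+B)/2-ctr)*1000
def tops(im,c,guess,r,z,rt=.0025):
    """refine circle centre of known radius r at height z: strongest radial gradient, then circle fit"""
    g=cv2.GaussianBlur(cv2.cvtColor(im,cv2.COLOR_BGR2GRAY),(3,3),0).astype(np.float32); ctr=np.array(guess,float)
    for it in range(4):
        P=[]
        for t in np.radians(np.arange(0,360,4)):
            rr=r+np.linspace(-.004,.004,41)*(1 if it<2 else .6); X=np.c_[ctr[0]+rr*np.cos(t),ctr[1]+rr*np.sin(t),np.full(41,z)]
            uv=proj(c,X).astype(np.float32); v=cv2.remap(g,uv[:,0:1],uv[:,1:2],1).ravel()
            d=np.abs(np.gradient(v)); i=d.argmax(); 
            if d[i]>1: P.append(X[i,:2])
        P=np.array(P); o,rf,n=rcirc(P,t=.0008); ctr=o
    return ctr,rf,n
E
python3 - <<'E'
from h import *
cw=np.load('c_wide.npy',allow_pickle=True).item(); cm=np.load('c_mid.npy',allow_pickle=True).item()
s=cm; cn=dict(cm); 
# narrow cam: same orientation, shifted by TCP difference
T=cm['T'].copy(); T[:3,3]+=np.array([.4500-.4476,-.3336-.0806,.1804-.1817]); cn['T']=T
for nm,f,c,z,r,fl,tip,sc,g in (('pulley','w_wide.png',cw,.058,.017,((180,120),(232,205)),((177,167),(203,207)),400/120,(.642,-.103)),
  ('spacer','w_mid.png',cm,.052,.021,((115,150),(220,137)),((142,188),(198,182)),400/120,(.45,.083)),
  ('gear','w_nar.png',cn,.056,.018,((262,170),(310,278)),((245,235),(262,275)),4,(.449,-.335))):
    im=cv2.imread('pics/'+f); px=lambda q:(q[0]/sc+268,q[1]/sc+180)
    o=tops(im,c,g,r,z); print(nm,o, 'bore',yaw(c,px(fl[0]),px(fl[1]),z,o[0]),'tip',yaw(c,px(tip[0]),px(tip[1]),.068,o[0]))
E
```

```text
pulley (array([ 0.64638555, -0.10231293]), np.float64(0.015981641636942816), 57) bore (np.float64(-59.245739463395175), np.float64(19.474110683850384), np.float64(3.1994568052232677)) tip (np.float64(122.0404142469205), np.float64(9.028256601795572), np.float64(0.5638394233270284))
spacer (array([0.44832492, 0.08512149]), np.float64(0.02073452720113919), 90) bore (np.float64(7.177049703418847), np.float64(20.628092965621704), np.float64(4.766227691399449)) tip (np.float64(6.264794200509566), np.float64(10.420218571230988), np.float64(0.7559726523947836))
gear (array([ 0.4513138 , -0.33652961]), np.float64(0.016837482958349755), 52) bore (np.float64(-66.44023269268415), np.float64(19.642039596971674), np.float64(4.050498179337065)) tip (np.float64(112.28750398279902), np.float64(6.95455520370665), np.float64(1.422481715958049))
```

The flats give world yaws of −59° for wide/pulley, +7° for mid/spacer and −67° for narrow/gear. The turns needed are pulley +66°, gear +7° and spacer −73°. I roll the tool 60° above the spacer and look again, to expose any fixed wrist-camera offset.

```bash
python3 -m jog '[{"linear":[0,0,0],"roll":-1},{"linear":[0,0,0],"roll":-1},{"linear":[0,0,0],"roll":-1},{"linear":[0,0,0],"roll":-1},{"linear":[0,0,0],"roll":-1},{"linear":[0,0,0],"roll":-1},{"linear":[0,0,0],"roll":-1},{"linear":[0,0,0],"roll":-1},{"linear":[0,0,0],"roll":-1},{"linear":[0,0,0],"roll":-1},{"linear":[0,0,0],"roll":-1},{"linear":[0,0,0],"roll":-1}]' ; python3 -m jog '[{"linear":[0,0,0],"roll":0},{"linear":[0,0,0],"roll":0},{"linear":[0,0,0],"roll":0}]' ;python3 - <<'E'
from h import *
s=env.observe(); im,c=snap('wrist','w_mid60.png')
R2=s['tool_rot'][:2,:2]; o2=tops(im,c,(.4483,.0851),.021,.052); print(s['position'],o2)
cm=np.load('c_mid.npy',allow_pickle=True).item(); o1=tops(cv2.imread('pics/w_mid.png'),cm,(.4483,.0851),.021,.052); print(o1)
R1=np.array([[1,0],[0,-1.]])
# measured = true + R e
A=np.block([[np.eye(2),R1],[np.eye(2),R2]]); x=np.linalg.solve(A,np.r_[o1[0],o2[0]]); print('true',x[:2],'e tool',x[2:])
d=R2.T@(x[:2]-s['position'][:2]); print('move tool mm',d*1000,'units',d/.04)
E
```

```text
time_s: 4.25
position: [0.4497, 0.0794, 0.1809]
tool_rot: [[0.498, 0.867, 0.0], [0.867, -0.498, -0.0], [-0.0, 0.001, -1.0]]
ft_force: [0.1, -0.5, -0.3]
grip_width: 0.0853
gripper_force: 0.0
time_s: 4.5
position: [0.4491, 0.0804, 0.1809]
tool_rot: [[0.503, 0.864, 0.0], [0.864, -0.503, -0.0], [-0.0, 0.0, -1.0]]
ft_force: [0.3, 0.9, -0.2]
grip_width: 0.0854
gripper_force: 0.0
[0.44908151 0.08038998 0.18088637] (array([0.44785308, 0.08546387]), np.float64(0.020670180090567827), 90)
(array([0.44834613, 0.08512193]), np.float64(0.02071204846975768), 90)
true [0.44780224 0.08486412] e tool [ 0.00054389 -0.00025781]
move tool mm [ 3.22299582 -3.35660441] units [ 0.0805749  -0.08391511]
```

The two views agree, and the camera offset is only about 0.6 mm. Now I centre over the spacer, descend and grip.

```bash
python3 -m jog '[{"linear":[0.08,-0.084,0],"roll":0},{"linear":[0,0,0.7],"roll":0},{"linear":[0,0,0.7],"roll":0},{"linear":[0,0,0.7],"roll":0},{"linear":[0,0,0.6],"roll":0},{"linear":[0,0,0.6],"roll":0},{"linear":[0,0,0.55],"roll":0},{"linear":[0,0,0],"roll":0},{"linear":[0,0,0],"roll":0}]'; python3 -m jog '[{"linear":[0,0,0],"roll":0},{"linear":[0,0,0],"roll":0},{"linear":[0,0,0],"roll":0},{"linear":[0,0,0],"roll":0},{"linear":[0,0,0],"roll":0},{"linear":[0,0,0],"roll":0},{"linear":[0,0,0],"roll":0},{"linear":[0,0,0],"roll":0}]' -1 60
```

```text
time_s: 5.3
position: [0.4471, 0.0859, 0.0268]
tool_rot: [[0.5, 0.866, -0.002], [0.866, -0.5, 0.0], [-0.001, -0.002, -1.0]]
ft_force: [0.5, -0.7, 1.2]
grip_width: 0.0854
gripper_force: 0.0
time_s: 5.97
position: [0.4479, 0.0857, 0.0281]
tool_rot: [[0.5, 0.866, 0.002], [0.866, -0.5, -0.0], [0.001, 0.002, -1.0]]
ft_force: [-0.8, 0.5, 9.6]
grip_width: 0.0403
gripper_force: 59.6
```

```bash
python3 -m jog '[{"linear":[0,0,-0.4],"roll":0},{"linear":[0,0,-0.7],"roll":0},{"linear":[0,0,-0.8],"roll":0},{"linear":[0,0,-0.6],"roll":0},{"linear":[0.85,0.12,0],"roll":0},{"linear":[0.85,0.12,0],"roll":0},{"linear":[0.85,0.12,0],"roll":0},{"linear":[0.85,0.12,0],"roll":0},{"linear":[0.85,0.12,0],"roll":0},{"linear":[0.85,0.12,0],"roll":0},{"linear":[0.85,0.12,0],"roll":0},{"linear":[0.85,0.12,0],"roll":0}]';python3 -m jog '[{"linear":[0,0,0],"roll":0},{"linear":[0,0,0.7],"roll":0},{"linear":[0,0,0.7],"roll":0},{"linear":[0,0,0.6],"roll":0},{"linear":[0,0,0.4],"roll":0},{"linear":[0,0,0],"roll":0},{"linear":[0,0,0],"roll":0}]'
```

```text
time_s: 6.97
position: [0.6168, 0.3036, 0.1269]
tool_rot: [[0.5, 0.866, -0.001], [0.866, -0.5, -0.0], [-0.001, -0.0, -1.0]]
ft_force: [0.7, 0.0, -3.5]
grip_width: 0.04
gripper_force: 62.8
time_s: 7.55
position: [0.6161, 0.3019, 0.0307]
tool_rot: [[0.5, 0.866, -0.002], [0.866, -0.5, -0.0], [-0.001, -0.001, -1.0]]
ft_force: [-0.4, 0.2, -1.2]
grip_width: 0.04
gripper_force: 62.8
```

```bash
python3 -m jog '[{"linear":[0,0,0.2],"roll":0},{"linear":[0,0,0.15],"roll":0},{"linear":[0,0,0],"roll":0},{"linear":[0,0,0],"roll":0}]'; python3 -m jog '[{"linear":[0,0,0.05],"roll":0},{"linear":[0,0,0.03],"roll":0},{"linear":[0,0,0],"roll":0}]'
```

```text
time_s: 7.88
position: [0.6164, 0.3021, 0.0171]
tool_rot: [[0.5, 0.866, -0.0], [0.866, -0.5, -0.0], [-0.0, -0.0, -1.0]]
ft_force: [1.4, -0.6, -2.7]
grip_width: 0.0402
gripper_force: 62.8
time_s: 8.13
position: [0.6168, 0.3022, 0.0143]
tool_rot: [[0.5, 0.866, 0.001], [0.866, -0.5, 0.0], [0.001, 0.001, -1.0]]
ft_force: [-1.0, 0.4, -0.3]
grip_width: 0.0403
gripper_force: 63.1
```

```bash
python3 -m jog '[{"linear":[0,0,0.02],"roll":0},{"linear":[0,0,0],"roll":0}]';  python3 -m jog '[{"linear":[0,0,0.03],"roll":0},{"linear":[0,0,0],"roll":0}]'; python3 -m jog '[{"linear":[0,0,0.02],"roll":0},{"linear":[0,0,0],"roll":0}]'
```

```text
time_s: 8.3
position: [0.6167, 0.3023, 0.0142]
tool_rot: [[0.5, 0.866, 0.001], [0.866, -0.5, 0.0], [0.001, 0.001, -1.0]]
ft_force: [-3.7, -1.4, 6.7]
grip_width: 0.04
gripper_force: 63.8
time_s: 8.47
position: [0.6167, 0.3023, 0.0142]
tool_rot: [[0.499, 0.866, 0.002], [0.866, -0.499, 0.0], [0.001, 0.001, -1.0]]
ft_force: [-6.2, -2.2, 12.9]
grip_width: 0.0402
gripper_force: 64.6
time_s: 8.63
position: [0.6168, 0.3023, 0.0142]
tool_rot: [[0.499, 0.866, 0.002], [0.866, -0.499, 0.0], [0.001, 0.002, -1.0]]
ft_force: [-8.8, -2.7, 18.2]
grip_width: 0.0401
gripper_force: 65.2
```

Contact at TCP z = 0.0142 agrees with the grasp offset. I release, back off, and go to the pulley.

```bash
python3 -m jog '[{"linear":[0,0,-0.06],"roll":0},{"linear":[0,0,0],"roll":0},{"linear":[0,0,0],"roll":0},{"linear":[0,0,0],"roll":0},{"linear":[0,0,0],"roll":0},{"linear":[0,0,0],"roll":0},{"linear":[0,0,-0.5],"roll":0},{"linear":[0,0,-0.8],"roll":0},{"linear":[0,0,-0.9],"roll":0},{"linear":[0,0,-0.9],"roll":0},{"linear":[0,0,-0.9],"roll":0},{"linear":[0,0,-0.1],"roll":0}]' 1;python3 - <<'E'
from h import *
im,c=snap('wrist','w_pad.png'); print(env.observe()['position'],tops(im,c,(.6168,.3023),.021,.038))
E
python3 -m jog '[{"linear":[-0.766,0.513,0],"roll":0},{"linear":[-0.766,0.513,0],"roll":0},{"linear":[-0.766,0.513,0],"roll":0},{"linear":[-0.766,0.513,0],"roll":0},{"linear":[-0.766,0.513,0],"roll":0},{"linear":[-0.766,0.513,0],"roll":0},{"linear":[-0.766,0.513,0],"roll":0},{"linear":[-0.766,0.513,0],"roll":0},{"linear":[-0.766,0.513,0],"roll":0},{"linear":[-0.766,0.513,0],"roll":0},{"linear":[-0.766,0.513,0],"roll":0}]'
python3 -m jog '[{"linear":[0,0,0],"roll":0},{"linear":[0,0,0],"roll":0},{"linear":[0,0,0],"roll":0}]'
python3 - <<'E'
from h import *
im,c=snap('wrist','w_wide60.png'); np.save('c_wide60.npy',c,allow_pickle=True); s=env.observe();print(s['position'],s['tool_rot'][:,0])
for r,z in ((.017,.058),(.029,.038),(.067,.012)): print(r,tops(im,c,(.644,-.103),r,z))
u=proj(c,[.644,-.103,.058])[0].astype(int); print(u)
a=cv2.imread('pics/w_pad.png'); b=np.hstack([cv2.resize(q[180:300,268:388],(400,400),interpolation=3) for q in (im,a)]); cv2.imwrite('pics/m3.png',b)
E
```

```text
time_s: 9.63
position: [0.6185, 0.3028, 0.185]
tool_rot: [[0.5, 0.866, 0.011], [0.866, -0.5, 0.003], [0.009, 0.008, -1.0]]
ft_force: [0.8, -0.1, 0.9]
grip_width: 0.0854
gripper_force: 0.0
[0.61792426 0.30266412 0.18237848] (array([0.6165186, 0.3020267]), np.float64(0.020791639830188578), 84)
time_s: 10.6
position: [0.643, -0.1043, 0.1758]
tool_rot: [[0.5, 0.866, -0.002], [0.866, -0.5, 0.001], [-0.0, -0.002, -1.0]]
ft_force: [1.3, 0.6, -0.2]
grip_width: 0.0856
gripper_force: 0.0
time_s: 10.85
position: [0.6433, -0.1019, 0.1762]
tool_rot: [[0.5, 0.866, -0.002], [0.866, -0.5, 0.001], [-0.0, -0.002, -1.0]]
ft_force: [0.6, 0.1, 0.1]
grip_width: 0.0856
gripper_force: 0.0
[ 0.64337315 -0.10133881  0.176538  ] [4.98832480e-01 8.66698423e-01 3.95159565e-05]
0.017 (array([ 0.64479639, -0.09807566]), np.float64(0.01609651832432838), 34)
0.029 (array([ 0.64235048, -0.10084157]), np.float64(0.029732323952527524), 61)
0.067 (array([ 0.6422982 , -0.10124915]), np.float64(0.06628374090115831), 88)
[327 236]
```

View pics/m3.png

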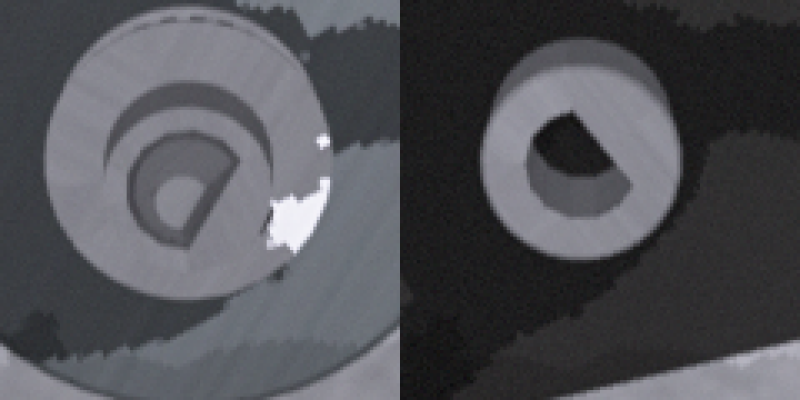

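Right crop: the spacer stands upright on the pad, with its bore flat along (573,110)–(632,185). Left crop: the pulley's boss is centred at about (188,190). Flange and foot fits agree at (0.6423, −0.1011), so I grip the boss.

```bash
python3 - <<'E'
from h import *
c=np.load('c_wide60.npy',allow_pickle=True).item(); px=lambda q:(q[0]/(400/120)+268,q[1]/(400/120)+180)
print(yaw(c,px((237,157)),px((187,247)),.058,np.array([.6423,-.1016])), yaw(c,px((205,185)),px((187,222)),.068,np.array([.6423,-.1016])))
E
python3 -m jog '[{"linear":[-0.02,-0.02,0.4],"roll":0},{"linear":[0,0,0.7],"roll":0},{"linear":[0,0,0.7],"roll":0},{"linear":[0,0,0.7],"roll":0},{"linear":[0,0,0.5],"roll":0},{"linear":[0,0,0.34],"roll":0},{"linear":[0,0,0],"roll":0},{"linear":[0,0,0],"roll":0}]'; python3 -m jog '[{"linear":[0,0,0],"roll":0},{"linear":[0,0,0],"roll":0},{"linear":[0,0,0],"roll":0},{"linear":[0,0,0],"roll":0},{"linear":[0,0,0],"roll":0},{"linear":[0,0,0],"roll":0},{"linear":[0,0,0],"roll":0},{"linear":[0,0,0],"roll":0}]' -1 60
```

```text
(np.float64(-57.930820989632984), np.float64(20.023871553155825), np.float64(5.513085959093775)) (np.float64(-55.0250981068016), np.float64(7.722759866839579), np.float64(1.6347438111544395))
time_s: 11.57
position: [0.6424, -0.1015, 0.0436]
tool_rot: [[0.498, 0.867, -0.001], [0.867, -0.498, 0.0], [-0.0, -0.001, -1.0]]
ft_force: [0.6, -0.1, 0.7]
grip_width: 0.0856
gripper_force: 0.0
time_s: 12.23
position: [0.6427, -0.1028, 0.0448]
tool_rot: [[0.5, 0.866, 0.001], [0.866, -0.5, -0.0], [0.0, 0.001, -1.0]]
ft_force: [-0.8, 1.1, 6.7]
grip_width: 0.0302
gripper_force: 59.6
```

```bash
python3 -m jog '[{"linear":[0,0,-0.4],"roll":0},{"linear":[0,0,-0.75],"roll":0},{"linear":[0,0,-0.9],"roll":0},{"linear":[0,0,-0.7],"roll":0},{"linear":[0.203,-0.821,0],"roll":0},{"linear":[0.203,-0.821,0],"roll":0},{"linear":[0.203,-0.821,0],"roll":0},{"linear":[0.203,-0.821,0],"roll":0},{"linear":[0.203,-0.821,0],"roll":0},{"linear":[0.203,-0.821,0],"roll":0},{"linear":[0.203,-0.821,0],"roll":0},{"linear":[0.203,-0.821,0],"roll":0}]'
python3 -m jog '[{"linear":[0,0,0],"roll":0},{"linear":[0,0,0],"roll":0},{"linear":[0,0,0],"roll":0}]'
python3 - <<'E'
from h import *
e=np.array([.00054,-.00026])
cm=np.load('c_mid.npy',allow_pickle=True).item(); print('midfoot', tops(cv2.imread('pics/w_mid.png'),cm,(.4478,.0849),.055,.012))
cw=np.load('c_wide.npy',allow_pickle=True).item(); print('widefoot', tops(cv2.imread('pics/w_wide.png'),cw,(.6423,-.101),.067,.012))
s=env.observe();im,c=snap('wrist','held.png');print(s['position'],s['grip_width'])
p=s['position']; print('flange',tops(im,c,p[:2],.029,p[2]-.0268+.020), proj(c,[*p[:2],p[2]]))
E
```

```text
time_s: 13.23
position: [0.4457, 0.0856, 0.1535]
tool_rot: [[0.5, 0.866, -0.001], [0.866, -0.5, 0.0], [-0.0, -0.001, -1.0]]
ft_force: [1.0, -0.1, -3.6]
grip_width: 0.0299
gripper_force: 60.9
time_s: 13.48
position: [0.4477, 0.0845, 0.1538]
tool_rot: [[0.499, 0.866, 0.001], [0.866, -0.499, -0.0], [0.0, 0.001, -1.0]]
ft_force: [0.0, 0.1, -4.6]
grip_width: 0.0302
gripper_force: 61.1
midfoot (array([0.44902599, 0.08507917]), np.float64(0.05448741054803954), 86)
widefoot (array([ 0.64248416, -0.10227056]), np.float64(0.06630977730792306), 89)
[0.44772377 0.08454567 0.15384488] 0.030163776659717007
flange (array([0.44806225, 0.08480696]), np.float64(0.02925058122941081), 53) [[325.20001492 322.49250664]]
```

View pics/held.png

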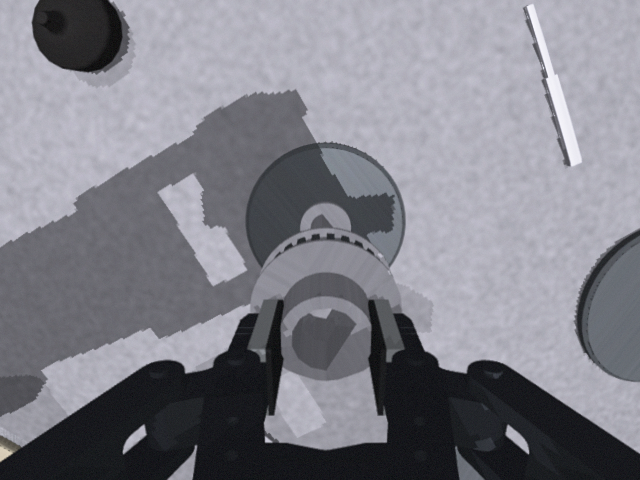

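The pulley is held level at about (325,330), and the middle stand's foot is visible behind it at (325,215). The flange fit puts the pulley within 0.5 mm of the tool axis. I roll −13 units (65°) to match the middle post.

```bash
python3 -m jog '[{"linear":[0,0,0],"roll":-1},{"linear":[0,0,0],"roll":-1},{"linear":[0,0,0],"roll":-1},{"linear":[0,0,0],"roll":-1},{"linear":[0,0,0],"roll":-1},{"linear":[0,0,0],"roll":-1},{"linear":[0,0,0],"roll":-1},{"linear":[0,0,0],"roll":-1},{"linear":[0,0,0],"roll":-1},{"linear":[0,0,0],"roll":-1},{"linear":[0,0,0],"roll":-1},{"linear":[0,0,0],"roll":-1}]';python3 -m jog '[{"linear":[0,0,0],"roll":-1},{"linear":[0,0,0],"roll":0},{"linear":[0,0,0],"roll":0},{"linear":[0,0,0],"roll":0},{"linear":[0,0,0],"roll":0}]'
python3 - <<'E'
from h import *
s=env.observe();im,c=snap('wrist','held2.png');p=s['position'];R=s['tool_rot'][:2,:2];e=np.array([.00054,-.00026])
o,r,n=tops(im,c,p[:2],.029,p[2]-.0268+.020); print(p,o-R@e,r,n)
f,rf,nf=tops(im,c,(.4483,.0849),.055,.012); print('foot',f-R@e,rf,nf)
print('tool units from part to foot, and TCP to .4483,.0849',R.T@(f-o)/.04,R.T@(np.array([.4483,.0849])-p[:2])/.04)
cv2.imwrite('pics/m4.png',cv2.resize(im[180:420,220:460],(600,600),interpolation=3))
E
```

```text
time_s: 14.53
position: [0.4482, 0.0839, 0.1535]
tool_rot: [[-0.503, 0.864, -0.0], [0.864, 0.503, -0.0], [0.0, -0.0, -1.0]]
ft_force: [-0.1, 0.6, -4.1]
grip_width: 0.0302
gripper_force: 61.1
time_s: 14.95
position: [0.4476, 0.0845, 0.1536]
tool_rot: [[-0.572, 0.82, -0.0], [0.82, 0.572, -0.0], [0.0, -0.0, -1.0]]
ft_force: [0.2, -0.4, -3.8]
grip_width: 0.0304
gripper_force: 61.1
[0.44757776 0.08445484 0.1536217 ] [0.44850981 0.08433708] 0.029102878499426787 61
foot [0.44780931 0.08548357] 0.054441843682171594 66
tool units from part to foot, and TCP to .4483,.0849 [0.03352703 0.00203611] [-0.00120334  0.02117607]
```

View pics/m4.png

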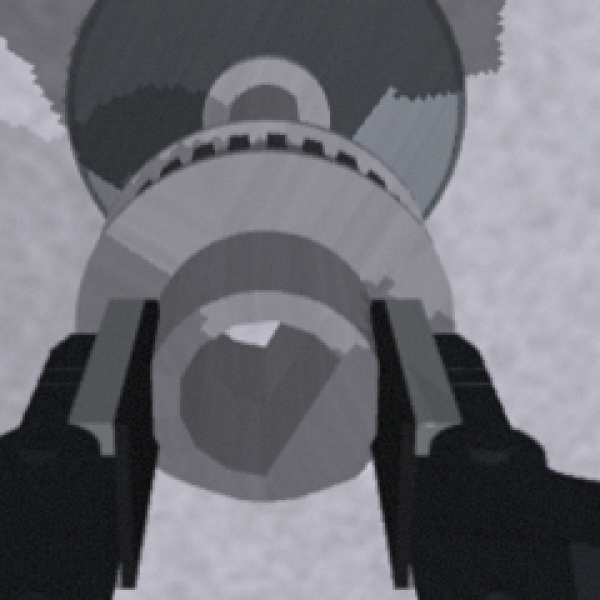

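```bash
python3 - <<'E'
from h import *
c=optics.calibration('wrist'); print(yaw(c,(358,320),(326,370),.167,np.array([.4483,.0845])))
E
python3 -m jog '[{"linear":[0.02,0.01,0],"roll":0},{"linear":[0,0,0.5],"roll":0},{"linear":[0,0,0.5],"roll":0},{"linear":[0,0,0.25],"roll":0},{"linear":[0,0,0],"roll":0},{"linear":[0,0,0],"roll":0}]'
```

```text
(np.float64(5.916311721272949), np.float64(21.876906491530306), np.float64(5.413725311833749))
time_s: 15.5
position: [0.4473, 0.0856, 0.1038]
tool_rot: [[-0.574, 0.819, -0.001], [0.819, 0.574, 0.0], [0.0, -0.0, -1.0]]
ft_force: [1.3, -0.1, -4.4]
grip_width: 0.0299
gripper_force: 61.1
```

```bash
python3 -m jog '[{"linear":[0,0,0.15],"roll":0},{"linear":[0,0,0.15],"roll":0},{"linear":[0,0,0.1],"roll":0},{"linear":[0,0,0],"roll":0}]'; python3 -m jog '[{"linear":[0,0,0.1],"roll":0},{"linear":[0,0,0.1],"roll":0},{"linear":[0,0,0],"roll":0}]'
```

```text
time_s: 15.83
position: [0.4469, 0.0856, 0.0871]
tool_rot: [[-0.574, 0.819, -0.001], [0.819, 0.574, 0.0], [0.001, -0.001, -1.0]]
ft_force: [-0.1, -0.2, -3.8]
grip_width: 0.0303
gripper_force: 61.1
time_s: 16.08
position: [0.4469, 0.0856, 0.0791]
tool_rot: [[-0.574, 0.819, -0.001], [0.819, 0.574, 0.0], [0.001, -0.001, -1.0]]
ft_force: [0.0, 0.0, -4.3]
grip_width: 0.0299
gripper_force: 61.1
```

```bash
python3 -m jog '[{"linear":[0,0,0.2],"roll":0},{"linear":[0,0,0.2],"roll":0},{"linear":[0,0,0.2],"roll":0},{"linear":[0,0,0.15],"roll":0},{"linear":[0,0,0],"roll":0},{"linear":[0,0,0],"roll":0}]'; python3 -m jog '[{"linear":[0,0,0.07],"roll":0},{"linear":[0,0,0],"roll":0},{"linear":[0,0,0],"roll":0}]'
```

```text
time_s: 16.58
position: [0.4471, 0.0856, 0.0493]
tool_rot: [[-0.574, 0.819, -0.001], [0.819, 0.574, 0.0], [0.001, -0.001, -1.0]]
ft_force: [0.7, 0.2, -4.1]
grip_width: 0.0299
gripper_force: 61.1
time_s: 16.83
position: [0.4473, 0.0856, 0.047]
tool_rot: [[-0.574, 0.819, 0.0], [0.819, 0.574, 0.0], [-0.0, 0.0, -1.0]]
ft_force: [-0.4, 0.4, -4.4]
grip_width: 0.0305
gripper_force: 61.1
```

```bash
python3 -m jog '[{"linear":[0,0,0.05],"roll":0},{"linear":[0,0,0],"roll":0},{"linear":[0,0,0],"roll":0}]'; python3 -m jog '[{"linear":[0,0,0.04],"roll":0},{"linear":[0,0,0],"roll":0},{"linear":[0,0,0],"roll":0}]'
```

```text
time_s: 17.08
position: [0.4473, 0.0856, 0.0449]
tool_rot: [[-0.574, 0.819, 0.0], [0.819, 0.574, -0.0], [-0.0, 0.0, -1.0]]
ft_force: [0.6, -0.0, -3.8]
grip_width: 0.03
gripper_force: 61.2
time_s: 17.33
position: [0.4474, 0.0855, 0.0447]
tool_rot: [[-0.574, 0.819, 0.001], [0.819, 0.574, -0.0], [-0.001, 0.001, -1.0]]
ft_force: [-4.8, 0.4, 15.5]
grip_width: 0.0303
gripper_force: 63.6
```

The pulley is home: contact at 0.0447 against 0.0448 expected. I release it and go to the gear.

```bash
python3 -m jog '[{"linear":[0,0,-0.04],"roll":0},{"linear":[0,0,0],"roll":0},{"linear":[0,0,0],"roll":0},{"linear":[0,0,0],"roll":0},{"linear":[0,0,0],"roll":0},{"linear":[0,0,0],"roll":0},{"linear":[0,0,-0.4],"roll":0},{"linear":[0,0,-0.7],"roll":0},{"linear":[0,0,-0.8],"roll":0},{"linear":[0,0,-0.8],"roll":0},{"linear":[0,0,-0.7],"roll":0}]' 1
python3 -m jog '[{"linear":[-0.787,-0.544,0],"roll":0},{"linear":[-0.787,-0.544,0],"roll":0},{"linear":[-0.787,-0.544,0],"roll":0},{"linear":[-0.787,-0.544,0],"roll":0},{"linear":[-0.787,-0.544,0],"roll":0},{"linear":[-0.787,-0.544,0],"roll":0},{"linear":[-0.787,-0.544,0],"roll":0},{"linear":[-0.787,-0.544,0],"roll":0},{"linear":[-0.787,-0.544,0],"roll":0},{"linear":[-0.787,-0.544,0],"roll":0},{"linear":[-0.787,-0.544,0],"roll":0}]'
python3 -m jog '[{"linear":[0,0,0],"roll":0},{"linear":[0,0,0],"roll":0},{"linear":[0,0,0],"roll":0},{"linear":[0,0,0],"roll":0}]'
python3 - <<'E'
from h import *
s=env.observe();im,c=snap('wrist','w_nar2.png'); np.save('c_nar2.npy',c,allow_pickle=True); p=s['position'];R=s['tool_rot'][:2,:2];e=np.array([.00054,-.00026])
for r,z in ((.018,.056),(.038,.034),(.044,.012)): 
    o,rf,n=tops(im,c,(.4505,-.3355),r,z); print(r,o-R@e,rf,n,'units',R.T@(o-R@e-p[:2])/.04)
print(p)
a=cv2.convertScaleAbs(im[180:300,268:388],alpha=1.2); t=cv2.imread('pics/w_mid.png')
cv2.imwrite('pics/m5.png',cv2.resize(a,(480,480),interpolation=3))
E
```

```text
time_s: 18.25
position: [0.4472, 0.0856, 0.1828]
tool_rot: [[-0.574, 0.819, 0.001], [0.819, 0.574, -0.0], [-0.0, 0.001, -1.0]]
ft_force: [1.1, -0.5, 0.1]
grip_width: 0.0855
gripper_force: 0.0
time_s: 19.17
position: [0.4495, -0.3373, 0.1807]
tool_rot: [[-0.574, 0.819, -0.0], [0.819, 0.574, 0.0], [0.0, 0.0, -1.0]]
ft_force: [0.3, 0.8, 0.2]
grip_width: 0.0857
gripper_force: 0.0
time_s: 19.5
position: [0.45, -0.3342, 0.1809]
tool_rot: [[-0.575, 0.818, -0.0], [0.818, 0.575, 0.001], [0.001, 0.0, -1.0]]
ft_force: [-0.1, -0.1, -0.1]
grip_width: 0.0853
gripper_force: 0.0
0.018 [ 0.44466531 -0.33341961] 0.017740141743826394 52 units [ 0.09238095 -0.09941715]
0.038 [ 0.44741079 -0.33383845] 0.03639062943870264 29 units [ 0.04435846 -0.04927221]
0.044 [ 0.44596215 -0.33606692] 0.04360874161783414 58 units [ 0.0195887  -0.11093149]
[ 0.45004345 -0.33415743  0.18093199]
```

View pics/m5.png

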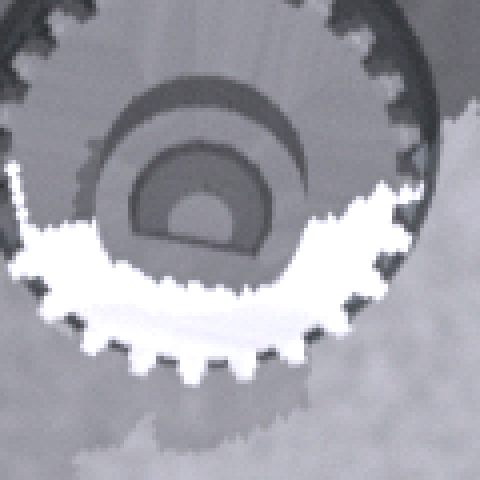

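The gear's boss top is centred at about (200,207) in the crop and the bore at (201,209), with its flat along (132,230)–(258,255).

```bash
python3 - <<'E'
from h import *
c=np.load('c_nar2.npy',allow_pickle=True).item(); e=np.array([.00054,-.00026]); s=env.observe();p=s['position'];R=s['tool_rot'][:2,:2]
px=lambda q:(q[0]/4+268,q[1]/4+180)
P=ray(c,[px((97,207)),px((303,207)),px((200,104)),px((200,207)),px((201.5,209.5)),px((132,209)),px((271,209))],.056)-R@e
print(P.round(4),np.hypot(*(P[0]-P[1])),np.hypot(*(P[5]-P[6])))
o=(P[3]+P[4])/2; print(o,p,'units',R.T@(o-p[:2])/.04)
print(yaw(c,px((132,230)),px((258,255)),.056,o),yaw(c,px((170,233)),px((230,241)),.068,o))
E
```

```text
[[ 0.433  -0.346 ]
 [ 0.4601 -0.3271]
 [ 0.437  -0.3227]
 [ 0.4466 -0.3366]
 [ 0.447  -0.3368]
 [ 0.4378 -0.3431]
 [ 0.4561 -0.3303]] 0.033043106224950894 0.022299635540974225
[ 0.4467689 -0.3366593] [ 0.45016097 -0.33412699  0.18109292] units [-0.0030236  -0.10578327]
(np.float64(-66.65088603810138), np.float64(20.734365981860716), np.float64(5.317341405290945)) (np.float64(-62.868296692802694), np.float64(9.319179868885923), np.float64(0.8431085747980025))
```

```bash
python3 -m jog '[{"linear":[0,-0.105,0.4],"roll":0},{"linear":[0,0,0.7],"roll":0},{"linear":[0,0,0.7],"roll":0},{"linear":[0,0,0.7],"roll":0},{"linear":[0,0,0.6],"roll":0},{"linear":[0,0,0.45],"roll":0},{"linear":[0,0,0],"roll":0},{"linear":[0,0,0],"roll":0}]'; python3 -m jog '[{"linear":[0,0,0],"roll":0},{"linear":[0,0,0],"roll":0},{"linear":[0,0,0],"roll":0},{"linear":[0,0,0],"roll":0},{"linear":[0,0,0],"roll":0},{"linear":[0,0,0],"roll":0},{"linear":[0,0,0],"roll":0},{"linear":[0,0,0],"roll":0}]' -1 60
```

```text
time_s: 20.22
position: [0.4467, -0.337, 0.0391]
tool_rot: [[-0.575, 0.818, -0.001], [0.818, 0.575, 0.001], [0.001, -0.0, -1.0]]
ft_force: [0.2, 0.1, 0.7]
grip_width: 0.0856
gripper_force: 0.0
time_s: 20.88
position: [0.4467, -0.3381, 0.0401]
tool_rot: [[-0.574, 0.819, 0.001], [0.819, 0.574, -0.001], [-0.001, -0.0, -1.0]]
ft_force: [-2.0, 2.0, 8.7]
grip_width: 0.0325
gripper_force: 59.8
```

```bash
python3 -m jog '[{"linear":[0,0,-0.5],"roll":0},{"linear":[0,0,-0.95],"roll":0},{"linear":[0,0,-0.95],"roll":0},{"linear":[0,0,-0.5],"roll":0}]'; python3 -m jog '[{"linear":[0.224,0.82,0],"roll":0},{"linear":[0.224,0.82,0],"roll":0},{"linear":[0.224,0.82,0],"roll":0},{"linear":[0.224,0.82,0],"roll":0},{"linear":[0.224,0.82,0],"roll":0},{"linear":[0.224,0.82,0],"roll":0},{"linear":[0.224,0.82,0],"roll":0},{"linear":[0.224,0.82,0],"roll":0},{"linear":[0.224,0.82,0],"roll":0},{"linear":[0,0,0],"roll":-0.8},{"linear":[0,0,0],"roll":-0.8},{"linear":[0,0,0],"roll":0}]'; python3 -m jog '[{"linear":[0,0,0],"roll":0},{"linear":[0,0,0],"roll":0},{"linear":[0,0,0],"roll":0}]'
python3 - <<'E'
from h import *
s=env.observe();im,c=snap('wrist','held3.png');p=s['position'];R=s['tool_rot'][:2,:2];e=np.array([.00054,-.00026])
o,r,n=tops(im,c,p[:2],.038,p[2]-.0221+.016); print(p,R[:,0],o-R@e,r,n)
f,rf,nf=tops(im,c,(.6421,-.1021),.067,.012); print('foot',f-R@e,rf,nf)
print('part->foot',R.T@(f-o)/.04,'TCP->axis',R.T@(np.array([.6421,-.1021])-p[:2])/.04)
cv2.imwrite('pics/m6.png',cv2.resize(im[180:420,200:480],(700,600),interpolation=3)); np.save('c_held3.npy',c,allow_pickle=True)
E
```

```text
time_s: 21.22
position: [0.447, -0.3383, 0.1587]
tool_rot: [[-0.574, 0.819, 0.003], [0.819, 0.574, -0.003], [-0.004, 0.0, -1.0]]
ft_force: [0.6, -1.1, -4.1]
grip_width: 0.0322
gripper_force: 69.3
time_s: 22.22
position: [0.6417, -0.1015, 0.1539]
tool_rot: [[-0.685, 0.729, -0.002], [0.729, 0.685, 0.001], [0.002, -0.001, -1.0]]
ft_force: [-0.1, -0.1, -5.5]
grip_width: 0.0321
gripper_force: 69.3
time_s: 22.47
position: [0.6417, -0.1027, 0.1548]
tool_rot: [[-0.681, 0.732, -0.0], [0.732, 0.681, 0.0], [0.0, -0.0, -1.0]]
ft_force: [-0.3, 0.3, -4.8]
grip_width: 0.0323
gripper_force: 69.3
[ 0.64173315 -0.10267897  0.1548245 ] [-0.68083705  0.73243481] [ 0.64002818 -0.09942074] 0.03658330767755017 33
foot [ 0.64186246 -0.1016965 ] 0.06613357022974398 52
part->foot [-0.07289229 -0.00514814] TCP->axis [0.00435735 0.01657201]
```

View pics/m6.png

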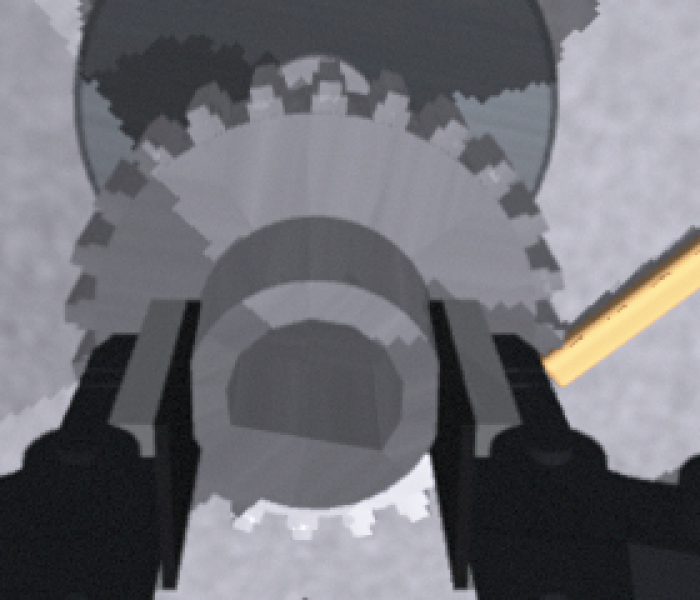

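```bash
python3 - <<'E'
from h import *
c=np.load('c_held3.npy',allow_pickle=True).item(); e=np.array([.00054,-.00026]); s=env.observe();p=s['position'];R=s['tool_rot'][:2,:2]
px=lambda q:(q[0]/2.5+200,q[1]/2.5+180)
o=ray(c,[px((314.5,395)),px((314.5,281)),px((314.5,509))],.1707)-R@e; print(o,p,'part rel tool mm',(o-p[:2])@R*1000)
print(yaw(c,px((230,425)),px((382,450)),.1707,o[0]))
E
```

```text
[[ 0.64127446 -0.10116883]
 [ 0.63021268 -0.08924866]
 [ 0.65325972 -0.11408383]] [ 0.64179688 -0.10266549  0.1548749 ] part rel tool mm [[  1.45168162   0.6368143 ]
 [ 17.71369178   0.65577724]
 [-16.16771327   0.61648237]]
(np.float64(-57.770510149267416), np.float64(20.669830220261314), np.float64(6.031870881695918))
```

The gear yaw is −57.8°, which fits the post at −58°, and its axis is within 1 mm. I trim and descend.

```bash
python3 -m jog '[{"linear":[-0.015,0.01,0],"roll":0},{"linear":[0,0,0.5],"roll":0},{"linear":[0,0,0.5],"roll":0},{"linear":[0,0,0.3],"roll":0},{"linear":[0,0,0.15],"roll":0},{"linear":[0,0,0.15],"roll":0},{"linear":[0,0,0],"roll":0},{"linear":[0,0,0],"roll":0}]'; python3 -m jog '[{"linear":[0,0,0.1],"roll":0},{"linear":[0,0,0.1],"roll":0},{"linear":[0,0,0],"roll":0}]'; python3 -m jog '[{"linear":[0,0,0.1],"roll":0},{"linear":[0,0,0.1],"roll":0},{"linear":[0,0,0],"roll":0}]'
```

```text
time_s: 23.18
position: [0.643, -0.1026, 0.0915]
tool_rot: [[-0.682, 0.731, 0.001], [0.731, 0.682, -0.0], [-0.001, 0.0, -1.0]]
ft_force: [0.2, -0.2, -4.2]
grip_width: 0.0322
gripper_force: 69.3
time_s: 23.43
position: [0.6424, -0.1024, 0.0823]
tool_rot: [[-0.682, 0.731, -0.001], [0.731, 0.682, 0.0], [0.001, -0.0, -1.0]]
ft_force: [-0.1, -0.2, -4.0]
grip_width: 0.0326
gripper_force: 69.3
time_s: 23.68
position: [0.6423, -0.1024, 0.0739]
tool_rot: [[-0.682, 0.731, -0.002], [0.731, 0.682, 0.0], [0.001, -0.001, -1.0]]
ft_force: [0.5, 0.9, -5.6]
grip_width: 0.0326
gripper_force: 69.3
```

Underside is at 0.052 and the gear is past the taper with no resistance. I continue down to the seat, expected at TCP 0.0401.

```bash
python3 -m jog '[{"linear":[0,0,0.2],"roll":0},{"linear":[0,0,0.2],"roll":0},{"linear":[0,0,0.2],"roll":0},{"linear":[0,0,0.12],"roll":0},{"linear":[0,0,0],"roll":0},{"linear":[0,0,0],"roll":0}]'; python3 -m jog '[{"linear":[0,0,0.08],"roll":0},{"linear":[0,0,0],"roll":0},{"linear":[0,0,0],"roll":0}]'; python3 -m jog '[{"linear":[0,0,0.05],"roll":0},{"linear":[0,0,0],"roll":0}]';python3 -m jog '[{"linear":[0,0,0.04],"roll":0},{"linear":[0,0,0],"roll":0}]'
```

```text
time_s: 24.18
position: [0.6426, -0.1025, 0.0457]
tool_rot: [[-0.682, 0.731, -0.001], [0.731, 0.682, 0.0], [0.001, -0.0, -1.0]]
ft_force: [0.1, 0.4, -4.9]
grip_width: 0.0323
gripper_force: 69.3
time_s: 24.43
position: [0.6427, -0.1024, 0.043]
tool_rot: [[-0.682, 0.731, -0.0], [0.731, 0.682, 0.0], [0.0, 0.0, -1.0]]
ft_force: [-0.2, 0.2, -4.5]
grip_width: 0.0319
gripper_force: 69.3
time_s: 24.6
position: [0.6426, -0.1025, 0.0407]
tool_rot: [[-0.682, 0.731, -0.0], [0.731, 0.682, 0.0], [0.0, -0.0, -1.0]]
ft_force: [-0.5, -0.7, -5.2]
grip_width: 0.0323
gripper_force: 69.3
time_s: 24.77
position: [0.6429, -0.1026, 0.0403]
tool_rot: [[-0.682, 0.731, 0.001], [0.731, 0.682, -0.0], [-0.001, 0.0, -1.0]]
ft_force: [-2.7, 0.7, 2.9]
grip_width: 0.0323
gripper_force: 70.2
```

```bash
python3 -m jog '[{"linear":[0,0,-0.03],"roll":0},{"linear":[0,0,0],"roll":0},{"linear":[0,0,0],"roll":0},{"linear":[0,0,0],"roll":0},{"linear":[0,0,0],"roll":0},{"linear":[0,0,0],"roll":0},{"linear":[0,0,-0.4],"roll":0},{"linear":[0,0,-0.8],"roll":0},{"linear":[0,0,-0.8],"roll":0},{"linear":[0,0,-0.8],"roll":0},{"linear":[0,0,-0.7],"roll":0}]' 1
python3 -m jog '[{"linear":[0.713,0.584,0],"roll":0},{"linear":[0.713,0.584,0],"roll":0},{"linear":[0.713,0.584,0],"roll":0},{"linear":[0.713,0.584,0],"roll":0},{"linear":[0.713,0.584,0],"roll":0},{"linear":[0.713,0.584,0],"roll":0},{"linear":[0.713,0.584,0],"roll":0},{"linear":[0.713,0.584,0],"roll":0},{"linear":[0.713,0.584,0],"roll":0},{"linear":[0.713,0.584,0],"roll":0},{"linear":[0.713,0.584,0],"roll":0}]'
python3 -m jog '[{"linear":[0,0,0],"roll":0},{"linear":[0,0,0],"roll":0},{"linear":[0,0,0],"roll":0},{"linear":[0,0,0],"roll":0}]'
python3 - <<'E'
from h import *
s=env.observe();im,c=snap('wrist','w_pad2.png'); np.save('c_pad2.npy',c,allow_pickle=True); p=s['position'];R=s['tool_rot'][:2,:2];e=np.array([.00054,-.00026])
o,rf,n=tops(im,c,(.6166,.302),.021,.038); print(o-R@e,rf,n,p,'units',R.T@(o-R@e-p[:2])/.04)
# bore flat: dark/pixel contour
u=proj(c,[*o,.038])[0]; print(u)
g=cv2.cvtColor(im,cv2.COLOR_BGR2GRAY); cv2.imwrite('pics/m7.png',cv2.resize(im[int(u[1])-40:int(u[1])+40,int(u[0])-40:int(u[0])+40],(400,400),interpolation=3))
E
```

```text
time_s: 25.68
position: [0.6428, -0.1025, 0.1828]
tool_rot: [[-0.682, 0.731, 0.001], [0.731, 0.682, -0.0], [-0.001, 0.001, -1.0]]
ft_force: [-0.1, -0.8, 0.5]
grip_width: 0.0855
gripper_force: 0.0
time_s: 26.6
position: [0.6161, 0.304, 0.1806]
tool_rot: [[-0.682, 0.731, 0.0], [0.731, 0.682, 0.0], [-0.0, 0.0, -1.0]]
ft_force: [0.3, 0.5, 0.9]
grip_width: 0.0856
gripper_force: 0.0
time_s: 26.93
position: [0.6168, 0.3009, 0.1805]
tool_rot: [[-0.681, 0.732, -0.0], [0.732, 0.681, -0.0], [-0.0, -0.0, -1.0]]
ft_force: [-0.9, -0.5, 0.2]
grip_width: 0.0855
gripper_force: 0.0
[0.61715382 0.30173913] 0.020819162380368163 84 [0.61683763 0.30092409 0.18054175] units [0.00953188 0.01966753]
[325.87149179 224.3898628 ]
```

View pics/m7.png

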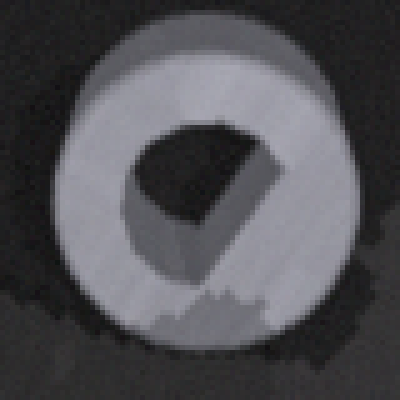

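The spacer's bore flat runs (287,172)–(203,286) in the crop and the part is upright. I grip it.

```bash
python3 - <<'E'
from h import *
c=np.load('c_pad2.npy',allow_pickle=True).item(); px=lambda q:(q[0]/5+285,q[1]/5+184)
print(yaw(c,px((287,172)),px((203,286)),.038,np.array([.6171,.3017])))
E
python3 -m jog '[{"linear":[0.01,0.02,0.4],"roll":0},{"linear":[0,0,0.8],"roll":0},{"linear":[0,0,0.8],"roll":0},{"linear":[0,0,0.8],"roll":0},{"linear":[0,0,0.7],"roll":0},{"linear":[0,0,0.4],"roll":0},{"linear":[0,0,0.2],"roll":0},{"linear":[0,0,0],"roll":0},{"linear":[0,0,0],"roll":0}]'; python3 -m jog '[{"linear":[0,0,0],"roll":0},{"linear":[0,0,0],"roll":0},{"linear":[0,0,0],"roll":0},{"linear":[0,0,0],"roll":0},{"linear":[0,0,0],"roll":0},{"linear":[0,0,0],"roll":0},{"linear":[0,0,0],"roll":0},{"linear":[0,0,0],"roll":0}]' -1 60
```

```text
(np.float64(7.614413157251732), np.float64(19.713115166069688), np.float64(6.2613322688879265))
time_s: 27.73
position: [0.6175, 0.3025, 0.0175]
tool_rot: [[-0.682, 0.732, 0.001], [0.732, 0.682, 0.0], [-0.001, 0.001, -1.0]]
ft_force: [-0.3, 0.2, 0.7]
grip_width: 0.0856
gripper_force: 0.0
time_s: 28.4
position: [0.6173, 0.3032, 0.0178]
tool_rot: [[-0.682, 0.731, 0.002], [0.731, 0.682, 0.0], [-0.001, 0.002, -1.0]]
ft_force: [-1.7, -0.4, 5.6]
grip_width: 0.0401
gripper_force: 61.1
```

```bash
python3 -m jog '[{"linear":[0,0,-0.6],"roll":0},{"linear":[0,0,-1],"roll":0},{"linear":[0,0,-1],"roll":0},{"linear":[0,0,-1],"roll":0},{"linear":[-0.488,-0.779,0],"roll":0},{"linear":[-0.488,-0.779,0],"roll":0},{"linear":[-0.488,-0.779,0],"roll":0},{"linear":[-0.488,-0.779,0],"roll":0},{"linear":[-0.488,-0.779,0],"roll":0},{"linear":[-0.488,-0.779,0],"roll":0},{"linear":[-0.488,-0.779,0],"roll":0},{"linear":[-0.488,-0.779,0],"roll":0}]'
python3 -m jog '[{"linear":[-0.488,-0.779,0],"roll":0},{"linear":[-0.488,-0.779,0],"roll":0},{"linear":[-0.488,-0.779,0],"roll":0},{"linear":[-0.488,-0.779,0],"roll":0},{"linear":[-0.488,-0.779,0],"roll":0},{"linear":[-0.488,-0.779,0],"roll":0},{"linear":[-0.488,-0.779,0],"roll":0},{"linear":[-0.488,-0.779,0],"roll":0},{"linear":[-0.488,-0.779,0],"roll":0},{"linear":[-0.488,-0.779,0],"roll":0}]'
python3 -m jog '[{"linear":[0,0,0],"roll":0.987},{"linear":[0,0,0],"roll":0.987},{"linear":[0,0,0],"roll":0.987},{"linear":[0,0,0],"roll":0.987},{"linear":[0,0,0],"roll":0.987},{"linear":[0,0,0],"roll":0.987},{"linear":[0,0,0],"roll":0.987},{"linear":[0,0,0],"roll":0.987},{"linear":[0,0,0],"roll":0.987},{"linear":[0,0,0],"roll":0.987},{"linear":[0,0,0],"roll":0.987},{"linear":[0,0,0],"roll":0.987}]'
python3 -m jog '[{"linear":[0,0,0],"roll":0.987},{"linear":[0,0,0],"roll":0.987},{"linear":[0,0,0],"roll":0.987},{"linear":[0,0,0],"roll":0},{"linear":[0,0,0],"roll":0},{"linear":[0,0,0],"roll":0},{"linear":[0,0,0],"roll":0}]'
python3 - <<'E'
from h import *
s=env.observe();im,c=snap('wrist','held4.png');p=s['position'];R=s['tool_rot'][:2,:2];e=np.array([.00054,-.00026])
o,r,n=tops(im,c,p[:2],.021,p[2]-.0138+.034); print(p,R[:,0],'part rel tool',R.T@(o-p[:2])-e,r,n)
f,rf,nf=tops(im,c,(.4466,-.3365),.044,.012); print('foot',f-R@e,rf,nf)
print('part->foot',R.T@(f-o)/.04,'TCP->axis',R.T@(np.array([.4466,-.3365])-p[:2])/.04)
cv2.imwrite('pics/m8.png',cv2.resize(im[160:400,200:480],(700,600),interpolation=3)); np.save('c_held4.npy',c,allow_pickle=True)
E
```

```text
time_s: 29.4
position: [0.5401, 0.0174, 0.1605]
tool_rot: [[-0.682, 0.731, -0.0], [0.731, 0.682, 0.0], [0.0, -0.0, -1.0]]
ft_force: [0.6, 0.2, -1.7]
grip_width: 0.0399
gripper_force: 61.5
time_s: 30.23
position: [0.4456, -0.338, 0.1605]
tool_rot: [[-0.682, 0.731, -0.0], [0.731, 0.682, 0.0], [0.0, 0.0, -1.0]]
ft_force: [1.6, 0.3, -1.9]
grip_width: 0.0401
gripper_force: 61.5
time_s: 31.23
position: [0.4464, -0.3363, 0.1604]
tool_rot: [[0.283, 0.959, -0.0], [0.959, -0.283, 0.0], [0.0, -0.001, -1.0]]
ft_force: [-0.6, 0.1, -2.6]
grip_width: 0.0401
gripper_force: 61.7
time_s: 31.82
position: [0.4465, -0.3365, 0.1605]
tool_rot: [[0.514, 0.858, -0.0], [0.858, -0.514, 0.0], [0.0, -0.0, -1.0]]
ft_force: [-0.0, 0.3, -2.3]
grip_width: 0.0397
gripper_force: 61.7
[ 0.44648698 -0.33648279  0.16050037] [0.51357755 0.85804318] part rel tool [-0.00026258  0.00040225] 0.02084222822343483 74
foot [ 0.44663048 -0.33619658] 0.043630940345714575 60
part->foot [ 0.01454628 -0.01065298] TCP->axis [0.0010819  0.00264536]
```

View pics/m8.png

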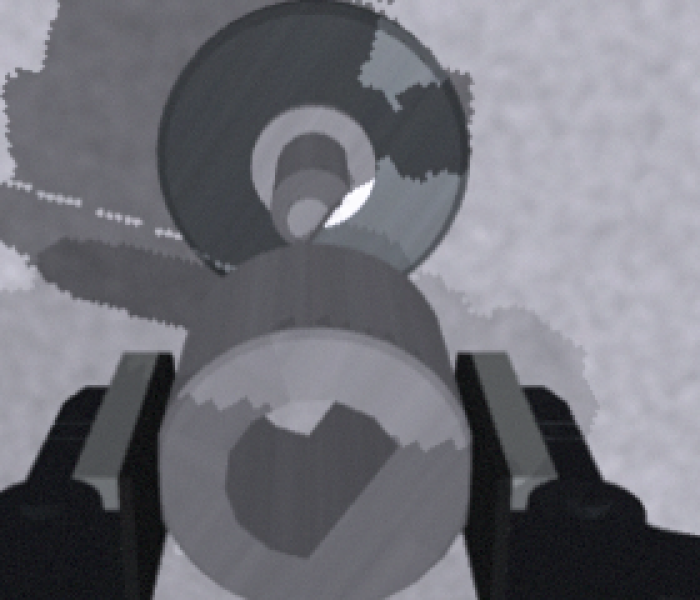

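The part is seated squarely in the grip, with its flat along (397,445)–(308,557) parallel to the post flat. The part-to-foot offset is below 0.8 mm, so I descend.

```bash
python3 -m jog '[{"linear":[0.01,-0.007,0],"roll":0},{"linear":[0,0,0.5],"roll":0},{"linear":[0,0,0.6],"roll":0},{"linear":[0,0,0.4],"roll":0},{"linear":[0,0,0.25],"roll":0},{"linear":[0,0,0.15],"roll":0},{"linear":[0,0,0.1],"roll":0},{"linear":[0,0,0],"roll":0},{"linear":[0,0,0],"roll":0}]'; python3 -m jog '[{"linear":[0,0,0.1],"roll":0},{"linear":[0,0,0.1],"roll":0},{"linear":[0,0,0],"roll":0}]'; python3 -m jog '[{"linear":[0,0,0.1],"roll":0},{"linear":[0,0,0.1],"roll":0},{"linear":[0,0,0],"roll":0}]'
```

```text
time_s: 32.62
position: [0.4468, -0.3364, 0.0812]
tool_rot: [[0.515, 0.857, 0.001], [0.857, -0.515, -0.001], [-0.0, 0.001, -1.0]]
ft_force: [-0.2, -0.5, -1.5]
grip_width: 0.0401
gripper_force: 61.6
time_s: 32.87
position: [0.4463, -0.3359, 0.072]
tool_rot: [[0.515, 0.857, -0.0], [0.857, -0.515, 0.001], [0.0, -0.001, -1.0]]
ft_force: [0.2, -0.6, -2.1]
grip_width: 0.0396
gripper_force: 61.7
time_s: 33.12
position: [0.4462, -0.3357, 0.0637]
tool_rot: [[0.515, 0.857, -0.001], [0.857, -0.515, 0.001], [0.0, -0.001, -1.0]]
ft_force: [0.2, -0.5, -2.4]
grip_width: 0.0402
gripper_force: 61.7
```

Underside is at 0.050 and clear; the seat is expected at TCP 0.0318.

```bash
python3 -m jog '[{"linear":[0,0,0.2],"roll":0},{"linear":[0,0,0.2],"roll":0},{"linear":[0,0,0.2],"roll":0},{"linear":[0,0,0.1],"roll":0},{"linear":[0,0,0],"roll":0},{"linear":[0,0,0],"roll":0}]'; python3 -m jog '[{"linear":[0,0,0.07],"roll":0},{"linear":[0,0,0],"roll":0},{"linear":[0,0,0],"roll":0}]'; python3 -m jog '[{"linear":[0,0,0.05],"roll":0},{"linear":[0,0,0],"roll":0}]';python3 -m jog '[{"linear":[0,0,0.03],"roll":0},{"linear":[0,0,0],"roll":0}]'
```

```text
time_s: 33.62
position: [0.4464, -0.336, 0.0362]
tool_rot: [[0.515, 0.857, -0.0], [0.857, -0.515, 0.0], [0.0, -0.001, -1.0]]
ft_force: [0.2, -0.6, -1.8]
grip_width: 0.0399
gripper_force: 61.7
time_s: 33.87
position: [0.4465, -0.3361, 0.0338]
tool_rot: [[0.515, 0.857, 0.0], [0.857, -0.515, -0.0], [-0.0, 0.0, -1.0]]
ft_force: [-0.3, 0.1, -2.5]
grip_width: 0.0398
gripper_force: 61.7
time_s: 34.03
position: [0.4466, -0.3362, 0.0319]
tool_rot: [[0.515, 0.857, 0.0], [0.857, -0.515, -0.0], [-0.0, 0.001, -1.0]]
ft_force: [0.2, 0.1, -1.7]
grip_width: 0.04
gripper_force: 61.7
time_s: 34.2
position: [0.4467, -0.3362, 0.0318]
tool_rot: [[0.515, 0.857, 0.001], [0.857, -0.515, -0.001], [-0.0, 0.001, -1.0]]
ft_force: [-1.6, 3.4, 10.8]
grip_width: 0.04
gripper_force: 63.0
```

The spacer is home. I release it, back up and check all three from the scene camera.

```bash
python3 -m jog '[{"linear":[0,0,-0.03],"roll":0},{"linear":[0,0,0],"roll":0},{"linear":[0,0,0],"roll":0},{"linear":[0,0,0],"roll":0},{"linear":[0,0,0],"roll":0},{"linear":[0,0,0],"roll":0},{"linear":[0,0,-0.4],"roll":0},{"linear":[0,0,-0.8],"roll":0},{"linear":[0,0,-0.8],"roll":0},{"linear":[0,0,-0.9],"roll":0},{"linear":[0,0,-0.9],"roll":0},{"linear":[0,0,-0.5],"roll":0}]' 1
python3 -m jog '[{"linear":[-0.8,0,-0.5],"roll":0},{"linear":[-0.8,0,-0.5],"roll":0},{"linear":[-0.8,0,-0.5],"roll":0},{"linear":[0,0,0],"roll":0},{"linear":[0,0,0],"roll":0},{"linear":[0,0,0],"roll":0},{"linear":[0,0,0],"roll":0}]'
python3 - <<'E'
from h import *
im,c=snap('scene','end.png'); cv2.imwrite('pics/endc.png',cv2.resize(im[180:460,60:380],(800,600)[:1]+(600,),interpolation=3))
E
```

```text
time_s: 35.2
position: [0.447, -0.3366, 0.2079]
tool_rot: [[0.515, 0.857, 0.003], [0.857, -0.515, -0.004], [-0.002, 0.005, -1.0]]
ft_force: [0.1, -0.3, 0.2]
grip_width: 0.0854
gripper_force: 0.0
time_s: 35.78
position: [0.3974, -0.4173, 0.2628]
tool_rot: [[0.514, 0.858, -0.001], [0.858, -0.514, 0.002], [0.001, -0.002, -1.0]]
ft_force: [0.5, 0.2, 0.1]
grip_width: 0.0853
gripper_force: 0.0
```

View pics/endc.png

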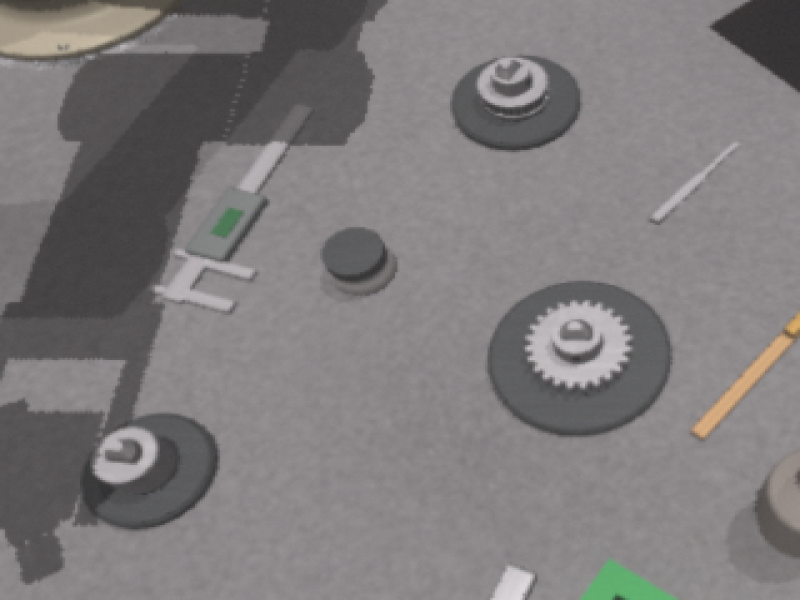

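```bash
python3 - <<'E'
from h import *
c=optics.calibration('scene')
for X in ((.4466,-.3364,.052),(.4466,-.3364,.012),(.4480,.085,.058),(.6421,-.1021,.056)):
    u=proj(c,X)[0]; print(((u-[60,180])*[2.5,600/280]).round())
print(env.close_job())
E
```

```text
[123. 452.]
[146. 466.]
[508.  69.]
[574. 332.]
the job is handed in; nothing more can be done
None
```

The gear is on the wide stand, the pulley on the middle one and the spacer on the narrow one, all seated and released; I handed the job in at about 36 s of the 104 s and the jar, tweezers and loupe were never touched, but no verdict came back.

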